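# Fold up a tray and keep its glued floor pressed

## Task

Fold the three lowered cardboard walls of the tray (near, left and right) up until they stand upright against the grey plastic forming block, and only then press the red sprung knob on top of the block 10 mm down, so that the collar stands at the middle of the green band on its stem, and keep it pressed there with the fingers while the glue takes: the program finishes while still holding the knob down. Never push the knob right down to its stop, and leave the other things on the table where they are.

Things in the scene. Friction and masses are not known exactly. Their poses are not given: they have to be found in the camera images.
- jig: gluing jig fixed to the table; origin: centre of its underside, z up; at yaw 0 its back is to +x, its near side to -x. Steel foot 170 (x) x 190 (y) x 10 mm; plywood pedestal 96 x 116 mm up to z = 40 mm; on it the tray's card floor 100 x 120 mm; on that a fixed grey plastic forming block 96 x 116 mm, top at z = 83 mm. Back wall fixed upright, an aluminium fence behind it up to z = 70 mm
- wall_near (a joint): angle of the tray's near wall (jig's -x side), rad: 0 flat outwards, 1.571 upright against the block (hard stop); starts at 0.5 to 0.9. Card 45 mm high, 114 wide, 3 thick. Stiff crease: stays where it is left (0.7 N at the free edge moves it). Push the free edge inwards from outside and follow its arc upwards; a level push at a low angle can jam by friction
- wall_left (a joint): angle of the left wall (jig's +y side), 94 mm wide, otherwise as wall_near
- wall_right (a joint): angle of the right wall (jig's -y side), 94 mm wide, otherwise as wall_near
- wall_near_hinge (a point): middle of the near wall's hinge line, at the edge of the tray floor, 41.5 mm above the table; does not move with the wall. The walls overhang the pedestal
- wall_left_hinge (a point): middle of the left wall's hinge line, likewise
- wall_right_hinge (a point): middle of the right wall's hinge line, likewise
- wall_near_edge (a point): middle of the near wall's free edge, 45 mm from the hinge; moves with the wall
- wall_left_edge (a point): middle of the left wall's free edge, 45 mm from the hinge
- wall_right_edge (a point): middle of the right wall's free edge, 45 mm from the hinge
- plunger (a joint): travel of the sprung red knob, m: 0 released, grows as it is pressed straight down, hard stop at 0.020. The spring takes 6 N to start, 12 N at 0.010, 18 N at the stop, and returns the knob when let go. Stem below the knob, from the bottom: 6 mm bright steel, 8 mm green, 8 mm dark; it sinks into the collar, so at 0.006 to 0.014 the collar is in the green
- knob_top (a point): centre of the flat top of the red knob (42 mm across, 14 mm thick), 123 mm above the table when released; moves with it. The knob stands over a steel collar (40 mm across, top 87 mm above the table) at the centre of the block
- packing_tape: roll of yellow packing tape lying flat, 92 mm across, 48 mm high, does not move, a bystander; origin at the centre of its underside
- red_stapler: red and black stapler, 34 x 151 x 50 mm, does not move, a bystander; origin at the centre of its underside
- black_tape: loose roll of black electrical tape lying flat, 55 mm across, 19 mm high, a bystander; origin at the centre of its underside
- tissue_box: loose flowered tissue carton, 66 x 90 x 80 mm, a bystander; origin at the centre of its underside
- red_tube: loose red and white glue tube lying flat, 43 x 146 x 29 mm, a bystander; origin at the centre of its underside

How it is judged:
By the outcome, as a careful person would: the job done as asked, in the order asked, and still so for the second after the job is handed in, while the arm keeps its last pose, push and grip.
It also fails if it takes over 58 s, if anything falls off the work surface, if the arm or the gripper's body presses on something with over 40 N, if the wrist force passes 120 N, or if a joint passes its speed limit or range.

## Robot

A 6-joint arm with a two-finger parallel gripper is mounted at the origin on the work surface; the furniture and walls round the work are solid. World frame = base frame: x ahead of the robot, y to its left, z up, the work surface at z = 0. Lengths are in mm, angles in rad, forces in N, time in s.
With the tool pointing down it reaches from about 350 to 975 mm from the base axis. Payload 7.1 kg.
Tool frame: the origin (TCP) lies midway between the tips of the shut fingers; the grasp point (between the pads) lies 19 mm behind it; z points along the fingers, y is the line along which they close (so a half turn about z gives the same grasp; the last joint's range is limited). The gripper opens to 88 mm and grips with 3 to 60 N. Pads are 20 mm wide; open, the fingers measure 115 mm over their backs; the gripper's body (75 mm by 178 mm) begins 61 mm behind the grasp point.
Start: joints at [-1.288, 0.423, 1.63, -0, 1.089, -0.019], TCP at [185.792, -596.729, 222.675] pointing down, gripper open.
Joint ranges: [-3, 3], [-0.9, 2.11], [0.09, 2.58], [-1.31, 4.45], [0.11, 2.69], [-2.54, 2.54]. Speed limits (rad/s): [2.39, 2.39, 3.01, 3.14, 3.14, 3.14].

## Interface

Orientations are given as a rotation vector (axis times angle).
In Python, from workcell import status, eyes, ticket gives the robot as it stands.
- The arm moves only by the shell command python3 -m jog 'ROWS' [OPENING]. ROWS is a JSON list of rows, 1 to 5 of them, each of 6 numbers: dx, dy, dz in mm, then a rotation vector rx, ry, rz in rad; each row shifts and turns the commanded pose from where the row before left it, along the tool's axes as they then stand; what a row does not reach is not made up. A row lasts 1/12 s, in which the tool goes at most 41.7 mm and 0.125 rad, less where a joint would pass 70% of its speed; a pose out of reach is approached as far as the arm can. OPENING is the finger opening in mm, set as the command begins (- or left out keeps the last). The fingers move at their own pace and stop on an object; the grip force is fixed at half the most. Time passes only in rows, so rows that do not move let the fingers close. It prints the time, the measured TCP pose, the force, the opening and the grip force at its end. Input that does not fit is refused with a message, and nothing moves.
- status.get_obs(): the state, without advancing time (a new reading comes with each control period).
- eyes.get_image(name): name is "scene" or "top" or "wrist"; returns a dict with "img" (384x512x3 uint8, red, green, blue), "range_z" (384x512 float32, mm along the optical axis (not along the pixel's ray), 0 where there is no reading), "fx", "fy", "cx", "cy" (pixels), "k1" (the pictures are not rectified: a ray, as slopes to the right and down, at radius r is drawn at 1 + k1 r^2 times it, then the intrinsics apply), "R" (3x3) and "t" (3): a world point X has camera coordinates R X + t. Camera axes: x right, y down, z forward; pixel columns grow to the right and rows downward; lengths in mm; the calibration is good to about 2 mm. A picture is of the moment at which its call begins.
- ticket.close_job(): hands the job in; it is judged then, once.
The state is a dict: "t": time; "qpos": joint angles; "qvel": joint speeds; "joint_torque": joint torques, N m; "ee_pos": TCP position; "orientation": TCP orientation; "ft_force": force on the tool from outside, world axes, zero at the start; "moment": the same for the moment, N m; "width": finger opening in mm; "grasp_force": force on a finger pad.
Only numpy, scipy, OpenCV 4.12 (cv2) and the standard library are available. Lean on these libraries where they do the work, as an engineer would, in place of code of your own. Each camera call takes 0.05 s, during which the arm holds its last target. There are 200 camera calls.

## Working session

There is one attempt and no reset: what is moved stays moved. The work goes in short steps, Python scripts to look and compute and a shell command to move; the robot and the scene stay as the last step left them, time stands still between calls to the robot, and variables do not carry over. Pictures are saved under pics/ and viewed, at most 10 in all, crops included, and the job is handed in when it is done.

```bash
mkdir -p pics; ls; python3 - <<'E'
from workcell import status, eyes
import cv2,numpy as np,pickle
o=status.get_obs();print({k:np.round(v,3).tolist() for k,v in o.items()})
D={}
for n in("scene","top"):
    d=eyes.get_image(n);D[n]=d
    cv2.imwrite(f"pics/{n}0.png",d["img"][...,::-1])
    print(n,[round(float(d[k]),3) for k in("fx","fy","cx","cy","k1")],np.round(d["R"],3).tolist(),np.round(d["t"],1).tolist())
pickle.dump(D,open("d0.pkl","wb"))
E
```

```text
pics
{'t': 0.0, 'qpos': [-1.288, 0.424, 1.631, 0.0, 1.089, -0.019], 'qvel': [-0.0, 0.001, 0.001, -0.0, 0.001, 0.001], 'joint_torque': [0.001, -54.462, -27.366, 0.064, 0.023, -0.0], 'ee_pos': [185.655, -596.221, 221.923], 'orientation': [-3.104, -0.472, 0.0], 'ft_force': [1.182, -0.015, -0.1], 'moment': [0.009, -0.032, -0.051], 'grasp_force': 0.0, 'width': 87.743}
scene [493.849, 493.849, 255.479, 195.579, -0.083] [[-0.884, -0.467, -0.016], [-0.248, 0.499, -0.83], [0.396, -0.73, -0.557]] [486.3, 203.0, 1290.9]
top [489.358, 489.358, 263.412, 199.379, 0.005] [[0.019, -1.0, -0.004], [-0.995, -0.019, -0.1], [0.099, 0.006, -0.995]] [11.4, 543.9, 1557.5]
```

View pics/scene0.png

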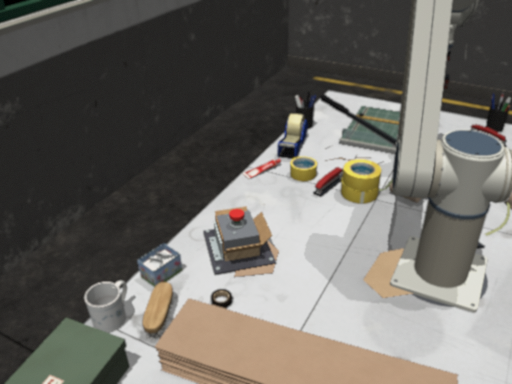

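View pics/top0.png

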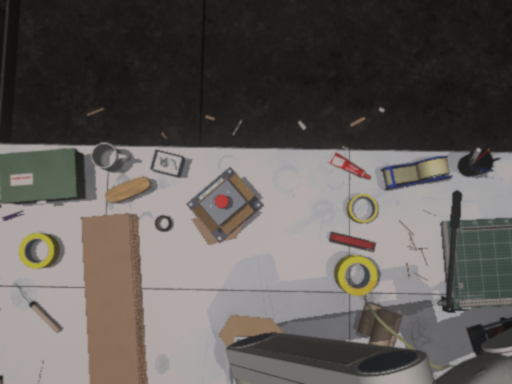

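The scene view shows the jig with its red knob at (237,214) and card walls at (260,235) and (258,265). In the top view the knob is at (222,202), on a foot rotated about 40°, with two bright flaps at (238,220) and (210,225).

```bash
cat > h.py <<'E'
import numpy as np,cv2
def ray(d,uv):
    K=np.array([[d["fx"],0,d["cx"]],[0,d["fy"],d["cy"]],[0,0,1]])
    p=cv2.undistortPoints(np.float64(uv).reshape(-1,1,2),K,np.array([d["k1"],0,0,0.])).reshape(-1,2)
    R=np.array(d["R"]);t=np.array(d["t"])
    return -R.T@t, np.c_[p,np.ones(len(p))]@R
def onz(d,uv,z):
    c,v=ray(d,uv);return c+v*((z-c[2])/v[:,2])[:,None]
def depth(d,uv):  # point from range image
    c,v=ray(d,uv);i=np.int32(np.round(uv)).reshape(-1,2)
    return c+v*d["range_z"][i[:,1],i[:,0]][:,None]
def cross(d1,a,d2,b):
    c1,v=ray(d1,a);c2,w=ray(d2,b);v=v[0];w=w[0]
    s=np.linalg.lstsq(np.c_[v,-w],c2-c1,rcond=None)[0]
    p,q=c1+s[0]*v,c2+s[1]*w;return (p+q)/2,np.linalg.norm(p-q)
def redmask(d,box):
    x0,y0,x1,y1=box;im=d["img"].astype(int);m=(im[...,0]>110)&(im[...,1]<70)&(im[...,2]<70)
    k=np.zeros_like(m);k[y0:y1,x0:x1]=1;return m&k
E
python3 - <<'E'
from h import *;import pickle
D=pickle.load(open("d0.pkl","rb"))
T,S=D["top"],D["scene"]
c={}
for n,d,b in(("top",T,(205,185,240,220)),("scene",S,(220,200,255,228))):
    m=redmask(d,b);y,x=np.nonzero(m);c[n]=(x.mean(),y.mean());print(n,c[n],m.sum(),x.min(),x.max(),y.min(),y.max())
print(cross(T,c["top"],S,c["scene"]), onz(T,c["top"],123))
a=cv2.resize(T["img"][160:250,180:270],(400,400)[::1],interpolation=cv2.INTER_CUBIC)
b=cv2.resize(S["img"][195:285,195:285],(400,400),interpolation=cv2.INTER_CUBIC)
cv2.imwrite("pics/c1.png",np.hstack([a,b])[...,::-1])
# jig-region points from depth in both views
for d,b in((T,(180,160,270,250)),):
    u,v=np.meshgrid(np.arange(b[0],b[2]),np.arange(b[1],b[3]));P=depth(d,np.c_[u.ravel(),v.ravel()].astype(float))
    for lo,hi in((5,16),(76,92)):
        s=P[(P[:,2]>lo)&(P[:,2]<hi)]
        r=cv2.minAreaRect(np.float32(s[:,:2]));print(lo,len(s),r)
E
```

```text
top (np.float64(221.77777777777777), np.float64(201.0952380952381)) 126 216 228 195 207
scene (np.float64(236.14912280701753), np.float64(214.37719298245614)) 114 230 243 210 219
(array([527.54665027, 148.65672344, 115.38494586]), np.float64(1.0150352866198193)) [[526.36610972 147.73182234 123.        ]]
5 1227 ((527.8396606445312, 150.0068359375), (293.21923828125, 293.42938232421875), 1.104128360748291)
76 1066 ((516.0029907226562, 138.24856567382812), (138.76148986816406, 180.22613525390625), 41.29957962036133)
```

View pics/c1.png

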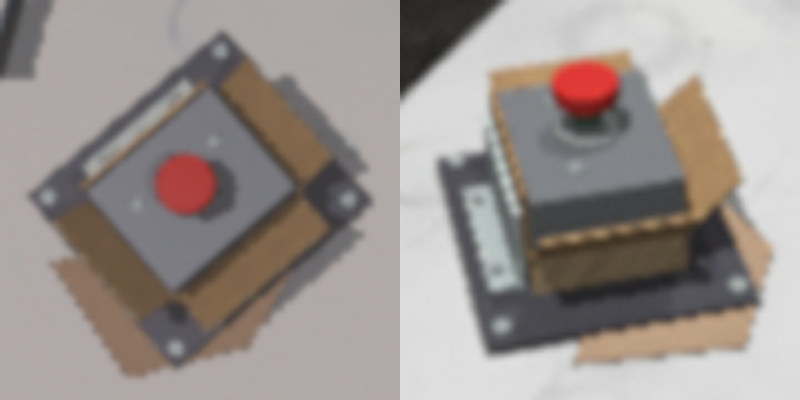

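The crop shows the block top as a rotated square with corners at (90,190), (205,85), (297,187) and (175,293). The fence is at upper left, so the yaw is about +42°. The left wall is at lower left, the near wall at lower right and the right wall at upper right. Screw heads are at (220,50), (348,200), (175,348) and (48,197).

```bash
python3 - <<'E'
from h import *;import pickle
D=pickle.load(open("d0.pkl","rb"))
T,S=D["top"],D["scene"]
f=lambda a,x0,y0:np.c_[x0-.5+(np.array(a,float)[:,0]+.5)*90/400,y0-.5+(np.array(a,float)[:,1]+.5)*90/400]
sc=onz(T,f([(220,50),(348,200),(175,348),(48,197)],180,160),10);print("screws",sc.round(1).tolist(),sc.mean(0))
bl=onz(T,f([(90,190),(205,85),(297,187),(175,293)],180,160),83);print("block",bl.round(1).tolist(),bl.mean(0))
for q in(sc,bl):
    e=q[1]-q[0];g=q[2]-q[1];h=q[2]-q[3];k=q[3]-q[0]
    # order: q0 back-left/.. print edge angle
    print([(round(float(np.degrees(np.arctan2(v[1],v[0]))),1),round(float(np.linalg.norm(v)),1)) for v in(e,g,h,k)])
yaw=np.radians(42);
c=np.array([527,148.]);R=np.array([[np.cos(yaw),np.sin(yaw)],[-np.sin(yaw),np.cos(yaw)]])
u,v=np.meshgrid(np.arange(180,270),np.arange(160,250));uv=np.c_[u.ravel(),v.ravel()].astype(float)
P=depth(T,uv);J=(P[:,:2]-c)@R.T
for n,o,w in(("near",-J[:,0],J[:,1]),("left",J[:,1],J[:,0]),("right",-J[:,1],J[:,0]),("back",J[:,0],J[:,1])):
    print(n,[(a,int(np.median(P[m,2])),int(m.sum())) for a in range(36,124,4) for m in[(abs(w)<30)&(o>a)&(o<=a+4)] if m.sum()>2])
E
```

```text
screws [[637.5, 136.7, 10.0], [527.8, 39.6, 10.0], [416.8, 163.8, 10.0], [525.8, 260.5, 10.0]] [526.97226733 150.14221994  10.        ]
block [[524.9, 219.7, 83.0], [600.8, 140.9, 83.0], [529.8, 74.3, 83.0], [453.7, 157.9, 83.0]] [527.30016947 148.23743741  83.        ]
[(-138.5, 146.6), (131.8, 166.6), (-138.4, 145.7), (132.1, 166.7)]
[(-46.1, 109.5), (-136.9, 97.4), (-47.7, 113.0), (-139.0, 94.3)]
near [(36, 84, 24), (40, 83, 24), (44, 77, 48), (48, 45, 24), (52, 48, 20), (56, 52, 22), (60, 54, 23), (64, 57, 20), (68, 63, 23), (72, 65, 23), (76, 68, 27), (80, 65, 46), (84, 3, 25), (88, 3, 24), (92, 1, 21), (96, 0, 24), (100, 1, 22), (104, 0, 22), (108, 0, 20), (112, 0, 24), (116, 1, 21), (120, 2, 24)]
left [(36, 84, 25), (40, 85, 23), (44, 84, 26), (48, 85, 24), (52, 84, 24), (56, 84, 17), (60, 46, 20), (64, 51, 25), (68, 55, 25), (72, 61, 26), (76, 67, 25), (80, 71, 25), (84, 75, 27), (88, 75, 13), (92, 9, 8), (96, 5, 19), (100, 5, 23), (104, 4, 22), (108, 2, 20), (112, 4, 23), (116, 2, 23), (120, 0, 20)]
right [(36, 83, 24), (40, 83, 26), (44, 84, 24), (48, 84, 24), (52, 82, 25), (56, 48, 17), (60, 48, 25), (64, 53, 24), (68, 56, 26), (72, 60, 24), (76, 63, 24), (80, 66, 25), (84, 71, 25), (88, 75, 17), (92, 0, 6), (96, 0, 23), (100, -1, 22), (104, 0, 22), (108, 1, 20), (112, 0, 22), (116, 0, 22), (120, 0, 23)]
back [(36, 82, 25), (40, 82, 25), (44, 82, 22), (48, 86, 30), (52, 72, 10), (56, 68, 6), (64, 18, 6), (68, 14, 23), (72, 13, 19), (76, 11, 21), (80, 10, 22), (84, 3, 10), (88, 0, 24), (92, 1, 23), (96, 0, 22), (100, -1, 21), (104, 1, 24), (108, 1, 16), (112, 0, 24), (116, 0, 21), (120, 1, 23)]
```

Centre is about (527,149) and yaw about 41.8°. The wall edges stand at 84 (near), 90 (left) and 90 (right) mm out from the centre. I'll move outside the right wall first, fingers shut.

```bash
A='x'; 
python3 -m jog '[[24.4,-32.2,0,0,0,0],[24.4,-32.2,0,0,0,0],[24.4,-32.2,0,0,0,0],[24.4,-32.2,0,0,0,0],[24.4,-32.2,0,0,0,0]]' 0
python3 -m jog '[[24.4,-32.2,0,0,0,0],[24.4,-32.2,0,0,0,0],[24.4,-32.2,0,0,0,0],[24.4,-32.2,0,0,0,0],[24.4,-32.2,0,0,0,0]]'
python3 -m jog '[[24.4,-32.2,0,0,0,0],[24.4,-32.2,0,0,0,0],[24.4,-32.2,0,0,0,0],[24.4,-32.2,0,0,0,0],[24.4,-32.2,0,0,0,0]]'
python3 -m jog '[[0,0,0,0,0,-0.12],[0,0,0,0,0,-0.12],[0,0,0,0,0,-0.12],[0,0,0,0,0,-0.12],[0,0,0,0,0,-0.12]]'
python3 -m jog '[[0,0,0,0,0,-0.12],[0,0,0,0,0,-0.12],[0,0,0,0,0,-0.12],[0,0,0,0,0,-0.12],[0,0,0,0,0,-0.12]]'
python3 -m jog '[[0,0,0,0,0,-0.12],[0,0,0,0,0,-0.12],[0,0,0,0,0,-0.12],[0,0,0,0,0,-0.12],[0,0,0,0,0,-0.12]]'
cat >> h.py <<'E'
def rel(p=None,yaw=None):
    """print tool in jig frame; with target p=(jx,jy,z), yaw deg: total move in tool axes"""
    from workcell import status
    from scipy.spatial.transform import Rotation as Ro
    o=status.get_obs();R=Ro.from_rotvec(o["orientation"]);M=R.as_matrix()
    y=np.radians(41.8);J=np.array([[np.cos(y),np.sin(y),0],[-np.sin(y),np.cos(y),0],[0,0,1]]);c=np.array([527,149,0])
    print("t",round(o["t"],2),"jig",(J@(np.array(o["ee_pos"])-c)).round(1),"yaw",np.degrees(np.arctan2(M[1,0],M[0,0])).round(1),"tilt",M[:,2].round(3),"F jig",(J@np.array(o["ft_force"])).round(1),"w",round(float(o["width"]),1))
    if p is not None: print("move",(M.T@(J.T@np.array(p)+c-np.array(o["ee_pos"]))).round(1))
    if yaw is not None:
        a=np.radians(yaw);T=np.array([[np.cos(a),np.sin(a),0],[np.sin(a),-np.cos(a),0],[0,0,-1.]])
        print("turn",Ro.from_matrix(M.T@T).as_rotvec().round(3))
E
python3 -c "
from h import *;rel((0,-112,48),131.8)"
```

```text
t: 0.52
ee_pos: [254.4, -404.7, 222.3]
orientation: [-3.105, -0.471, 0.0]
ft_force: [1.4, 0.1, -0.3]
width: 58.3
grasp_force: 0.0
t: 0.93
ee_pos: [323.0, -214.9, 222.6]
orientation: [-3.106, -0.471, -0.0]
ft_force: [0.6, 0.6, 0.3]
width: 24.8
grasp_force: 0.0
t: 1.35
ee_pos: [391.7, -24.7, 222.8]
orientation: [3.106, 0.472, 0.0]
ft_force: [0.6, -0.9, -0.3]
width: 0.3
grasp_force: 0.0
t: 1.77
ee_pos: [391.4, -26.4, 222.5]
orientation: [-2.823, -1.378, 0.001]
ft_force: [-0.3, 0.2, -0.0]
width: 0.4
grasp_force: 0.0
t: 2.18
ee_pos: [391.4, -26.7, 222.5]
orientation: [-2.29, -2.15, 0.001]
ft_force: [0.3, 0.2, 0.6]
width: 0.6
grasp_force: 0.0
t: 2.6
ee_pos: [391.4, -26.7, 222.5]
orientation: [-1.552, -2.731, 0.0]
ft_force: [-0.0, 0.1, -0.3]
width: 0.5
grasp_force: 0.0
t 2.6 jig [-218.2  -40.6  222.5] yaw 120.8 tilt [-0.001  0.    -1.   ] F jig [ 0.1  0.1 -0.3] w 0.5
move [-28.3 227.9 174.4]
turn [-0.    -0.    -0.193]
```

```bash
python3 -m jog '[[0,0,0,0,0,-0.097],[0,0,0,0,0,-0.097],[-11.9,36.4,0,0,0,0],[-11.9,36.4,0,0,0,0],[-11.9,36.4,0,0,0,0]]' >/dev/null
python3 -m jog '[[-11.9,36.4,0,0,0,0],[-11.9,36.4,0,0,0,0],[-11.9,36.4,0,0,0,0],[0,0,40,0,0,0],[0,0,40,0,0,0]]' >/dev/null
python3 -m jog '[[0,0,40,0,0,0],[0,0,35,0,0,0],[0,0,20,0,0,0],[0,0,0,0,0,0]]'
python3 - <<'E'
from h import *
from workcell import eyes
rel((0,-112,48),131.8)
for n in("scene","wrist"):
    d=eyes.get_image(n);cv2.imwrite(f"pics/{n}1.png",d["img"][...,::-1])
a=cv2.resize(cv2.imread("pics/scene1.png")[185:285,180:300],(480,400));b=cv2.resize(cv2.imread("pics/wrist1.png"),(320,240))
o=np.zeros((400,800,3),np.uint8);o[:,:480]=a;o[:240,480:]=b;cv2.imwrite("pics/c2.png",o)
E
```

```text
t: 3.77
ee_pos: [598.6, 64.3, 42.5]
orientation: [-1.286, -2.858, 0.007]
ft_force: [-0.6, -0.8, -0.3]
width: 0.7
grasp_force: 0.0
t 3.77 jig [  -3.1 -110.8   42.5] yaw 131.5 tilt [-0.009 -0.001 -1.   ] F jig [-1.  -0.2 -0.3] w 0.7
move [-1.1  3.1 -5.5]
turn [-0.007 -0.006 -0.004]
```

View pics/c2.png

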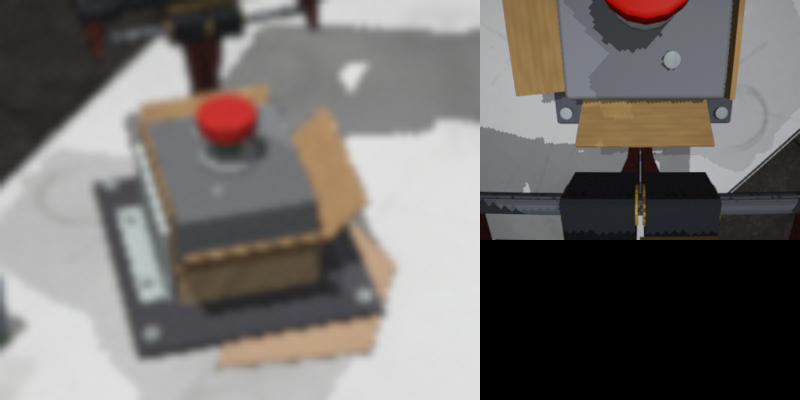

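The wrist view shows the finger centred on the right wall, whose free edge is at about (645,147). Now I push in with lift.

```bash
python3 -m jog '[[8,1,-1,0,0,0],[4,1,-2,0,0,0],[4,0,-4,0,0,0],[4,0,-4,0,0,0],[4,0,-3,0,0,0]]' 
python3 -m jog '[[4,0,-2,0,0,0],[4,0,-1,0,0,0],[0,0,0,0,0,0]]' 
python3 - <<'E'
from h import *
from workcell import eyes
rel()
d=eyes.get_image("wrist");cv2.imwrite("pics/w2.png",d["img"][...,::-1]);
E
```

```text
t: 4.28
ee_pos: [588.5, 84.5, 63.4]
orientation: [1.288, 2.863, 0.002]
ft_force: [0.5, -1.1, 0.0]
width: 0.5
grasp_force: 0.3
t: 4.53
ee_pos: [582.5, 90.5, 65.2]
orientation: [1.289, 2.865, 0.001]
ft_force: [0.2, 0.4, -0.0]
width: 0.5
grasp_force: 0.0
t 4.53 jig [  2.4 -80.6  65.2] yaw 131.6 tilt [ 0.  0. -1.] F jig [ 0.4  0.1 -0. ] w 0.5
```

```bash
python3 -m jog '[[3,0,0,0,0,0],[3,0,0,0,0,0],[0,0,0,0,0,0]]' | grep -A2 ee_pos 
python3 -m jog '[[2,0,0,0,0,0],[0,0,0,0,0,0]]'  | grep -A2 ee_pos
python3 -m jog '[[1.5,0,0,0,0,0],[0,0,0,0,0,0]]'  | grep -A2 ee_pos
python3 - <<'E'
from h import *
from workcell import eyes
rel()
d=eyes.get_image("wrist");cv2.imwrite("pics/w3.png",cv2.resize(d["img"][...,::-1],(400,300)));
E
```

```text
ee_pos: [578.3, 94.6, 64.4]
orientation: [-1.289, -2.864, 0.0]
ft_force: [-0.2, 0.3, 0.1]
ee_pos: [577.4, 95.7, 64.5]
orientation: [1.289, 2.865, -0.001]
ft_force: [1.9, -2.0, -0.7]
ee_pos: [577.4, 95.9, 64.6]
orientation: [1.287, 2.863, -0.001]
ft_force: [4.1, -8.1, -3.6]
t 5.17 jig [  2.2 -73.2  64.6] yaw 131.6 tilt [ 0.002 -0.002 -1.   ] F jig [-2.3 -8.7 -3.6] w 0.6
```

View pics/w3.png

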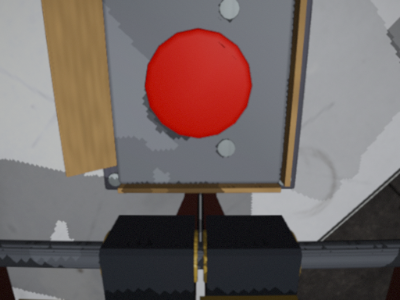

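The wrist view shows the right wall standing as a thin strip along the block's edge (y≈190), with about 9 N against it. Next is the near wall.

```bash
python3 -m jog '[[-10,0,0,0,0,0],[-30,0,0,0,0,0],[0,0,-28,0,0,0],[0,0,-28,0,0,0],[28,-27.5,0,0,0,0]]' >/dev/null
python3 -m jog '[[28,-27.5,0,0,0,0],[28,-27.5,0,0,0,0],[28,-27.5,0,0,0,0],[0,0,0,0,0,0.121],[0,0,0,0,0,0.121]]' >/dev/null
python3 -m jog '[[0,0,0,0,0,0.121],[0,0,0,0,0,0.121],[0,0,0,0,0,0.121],[0,0,0,0,0,0.121],[0,0,0,0,0,0.121]]' >/dev/null
python3 -m jog '[[0,0,0,0,0,0.121],[0,0,0,0,0,0.121],[0,0,0,0,0,0.121],[0,0,0,0,0,0.121],[0,0,0,0,0,0.121]]' >/dev/null
python3 -m jog '[[0,0,0,0,0,0.121],[0,0,0,0,0,0]]' >/dev/null
python3 -c "
from h import *;rel((-108,0,44),41.8)"
```

```text
t 7.05 jig [-107.4    0.6  120.7] yaw 41.1 tilt [-0.  0. -1.] F jig [-0.3 -0.4 -0.7] w 0.9
move [-0.6  0.7 76.7]
turn [-0.001  0.    -0.012]
```

```bash
python3 -m jog '[[0,0.7,36,0,0,-0.012],[0,0,30,0,0,0],[0,0,11,0,0,0],[0,0,0,0,0,0]]' | grep -A2 ee_pos
python3 -m jog '[[8,0,-1,0,0,0],[4,0,-3,0,0,0],[3,0,-4,0,0,0],[4,0,-4,0,0,0],[4,0,-3,0,0,0]]' | grep -A2 ee_pos
python3 -m jog '[[4,0,-2,0,0,0],[4,0,-2,0,0,0],[4,0,-1,0,0,0],[4,0,0,0,0,0],[0,0,0,0,0,0]]'  | grep -A2 ee_pos
python3 -c "
from h import *;rel((-63,0,62),41.8)"
```

```text
ee_pos: [445.0, 77.1, 41.4]
orientation: [-2.929, -1.133, 0.008]
ft_force: [-0.3, -0.1, -0.3]
ee_pos: [464.9, 93.3, 60.1]
orientation: [2.931, 1.129, 0.003]
ft_force: [-0.1, -0.8, 0.1]
ee_pos: [476.7, 104.1, 63.8]
orientation: [2.932, 1.129, 0.002]
ft_force: [0.8, -0.1, 0.7]
t 8.22 jig [-67.4   0.1  63.8] yaw 42.1 tilt [ 0.001  0.    -1.   ] F jig [ 0.6 -0.6  0.7] w 0.4
move [4.4 0.1 1.8]
turn [ 0.    -0.001  0.006]
```

```bash
python3 -m jog '[[2,0,0,0,0,0],[2,0,0,0,0,0],[0,0,0,0,0,0]]' | grep -A2 ee_pos 
python3 -m jog '[[1.5,0,0,0,0,0],[0,0,0,0,0,0]]'  | grep -A2 ee_pos
python3 -c "
from h import *;rel((-63,0,62),41.8)"
```

```text
ee_pos: [478.9, 106.4, 63.5]
orientation: [-2.932, -1.128, 0.0]
ft_force: [0.2, 0.2, -0.4]
ee_pos: [479.9, 107.3, 63.6]
orientation: [-2.932, -1.128, 0.0]
ft_force: [0.5, -0.1, -0.1]
t 8.63 jig [-62.9   0.3  63.6] yaw 42.1 tilt [-0.  0. -1.] F jig [ 0.2 -0.4 -0.1] w 0.6
move [-0.1  0.3  1.6]
turn [-0.     0.     0.005]
```

```bash
python3 -m jog '[[1.5,0,0,0,0,0],[0,0,0,0,0,0]]'  | grep -A2 ee_pos
python3 -m jog '[[1.5,0,0,0,0,0],[0,0,0,0,0,0]]'  | grep -A2 ee_pos
python3 -c "
from h import *;rel((-63,0,62),41.8)"
```

```text
ee_pos: [481.1, 108.3, 63.6]
orientation: [-2.932, -1.128, 0.0]
ft_force: [-1.2, -0.6, 0.2]
ee_pos: [481.1, 108.6, 63.5]
orientation: [2.931, 1.129, -0.004]
ft_force: [-1.8, -5.0, 2.1]
t 8.97 jig [-61.1   0.5  63.5] yaw 42.1 tilt [-0.002 -0.001 -1.   ] F jig [-4.7 -2.6  2.1] w 0.2
move [-1.9  0.5  1.5]
turn [-0.001  0.002  0.006]
```

```bash
python3 -m jog '[[1,0,0,0,0,0],[0,0,0,0,0,0]]'  | grep -A2 ee_pos
python3 -m jog '[[-10,0,0,0,0,0],[-30,0,0,0,0,0],[0,0,-28,0,0,0],[0,0,-28,0,0,0],[25.3,-28.5,0,0,0,0]]' >/dev/null
python3 -m jog '[[25.3,-28.5,0,0,0,0],[25.3,-28.5,0,0,0,0],[25.3,-28.5,0,0,0,0],[0,0,0,0,0,-0.121],[0,0,0,0,0,-0.121]]' >/dev/null
python3 -m jog '[[0,0,0,0,0,-0.121],[0,0,0,0,0,-0.121],[0,0,0,0,0,-0.121],[0,0,0,0,0,-0.121],[0,0,0,0,0,-0.121]]' >/dev/null
python3 -m jog '[[0,0,0,0,0,-0.121],[0,0,0,0,0,-0.121],[0,0,0,0,0,-0.121],[0,0,0,0,0,-0.121],[0,0,0,0,0,-0.121]]' >/dev/null
python3 -m jog '[[0,0,0,0,0,-0.121],[0,0,0,0,0,0]]' >/dev/null
python3 -c "
from h import *;rel((0,113,48),131.8)"
```

```text
ee_pos: [481.1, 108.8, 63.5]
orientation: [2.931, 1.129, -0.007]
ft_force: [-4.6, -8.3, 6.0]
t 10.97 jig [  1.5 114.6 119.7] yaw 132.5 tilt [ 0.  0. -1.] F jig [0.4 0.7 0.1] w 0.2
move [-1.6 -1.5 71.7]
turn [ 0.001 -0.     0.012]
```

```bash
python3 -m jog '[[0,-1.5,36,0,0,0.012],[0,0,26,0,0,0],[0,0,10,0,0,0],[0,0,0,0,0,0]]' | grep -A2 ee_pos
python3 -m jog '[[-9,0,-1,0,0,0],[-4,0,-3,0,0,0],[-4,0,-4,0,0,0],[-4,0,-3,0,0,0],[-4,0,-3,0,0,0]]' | grep -A2 ee_pos
python3 -m jog '[[-4,0,-1,0,0,0],[-4,0,-1,0,0,0],[-4,0,0,0,0,0],[0,0,0,0,0,0]]'  | grep -A2 ee_pos
python3 -c "
from h import *;rel((0,72,62),131.8)"
```

```text
ee_pos: [449.1, 233.7, 45.7]
orientation: [-1.292, -2.861, 0.005]
ft_force: [0.1, 0.4, 0.3]
ee_pos: [468.3, 215.7, 63.1]
orientation: [1.29, 2.863, 0.002]
ft_force: [-0.5, 0.3, -1.0]
ee_pos: [475.9, 206.4, 63.8]
orientation: [1.29, 2.864, 0.0]
ft_force: [0.3, 0.5, 0.1]
t 12.05 jig [ 0.2 76.9 63.8] yaw 131.5 tilt [ 0.001  0.    -1.   ] F jig [0.6 0.1 0.1] w 0.3
move [-4.9 -0.1  1.8]
turn [ 0.     0.    -0.005]
```

```bash
python3 -m jog '[[-2,0,0,0,0,0],[-2,0,0,0,0,0],[0,0,0,0,0,0]]' | grep -A2 ee_pos 
python3 -m jog '[[-1.5,0,0,0,0,0],[0,0,0,0,0,0]]'  | grep -A2 ee_pos
python3 -m jog '[[-1,0,0,0,0,0],[0,0,0,0,0,0]]'  | grep -A2 ee_pos
python3 -c "
from h import *;rel((0,72,62),131.8)"
```

```text
ee_pos: [477.9, 203.6, 63.5]
orientation: [-1.289, -2.865, 0.001]
ft_force: [0.0, 0.3, 0.3]
ee_pos: [478.7, 202.7, 63.5]
orientation: [-1.289, -2.864, 0.0]
ft_force: [0.1, -0.1, -0.5]
ee_pos: [478.8, 202.5, 63.5]
orientation: [-1.289, -2.863, -0.0]
ft_force: [-3.1, 5.7, 1.6]
t 12.63 jig [-0.2 72.  63.5] yaw 131.5 tilt [-0.001  0.001 -1.   ] F jig [1.5 6.4 1.6] w 0.5
move [-0.   0.2  1.5]
turn [-0.001 -0.001 -0.005]
```

```bash
python3 -m jog '[[-1,0,0,0,0,0],[0,0,0,0,0,0]]'  | grep -A2 ee_pos
python3 -m jog '[[10,0,0,0,0,0],[40,0,0,0,0,0],[40,0,-30,0,0,0],[30,0,-40,0,0,0],[0,0,-30,0,0,0]]' | grep -A2 ee_pos
python3 - <<'E'
from h import *
from workcell import eyes
rel()
T=eyes.get_image("top");S=eyes.get_image("scene")
a=cv2.resize(T["img"][160:250,180:270],(400,400),interpolation=cv2.INTER_CUBIC)
b=cv2.resize(S["img"][195:285,195:285],(400,400),interpolation=cv2.INTER_CUBIC)
cv2.imwrite("pics/c4.png",np.hstack([a,b])[...,::-1])
yaw=np.radians(41.8);c=np.array([527,149.]);R=np.array([[np.cos(yaw),np.sin(yaw)],[-np.sin(yaw),np.cos(yaw)]])
u,v=np.meshgrid(np.arange(180,270),np.arange(160,250));P=depth(T,np.c_[u.ravel(),v.ravel()].astype(float));J=(P[:,:2]-c)@R.T
for n,o,w in(("near",-J[:,0],J[:,1]),("left",J[:,1],J[:,0]),("right",-J[:,1],J[:,0])):
    print(n,[(a,int(np.median(P[m,2])),int(m.sum())) for a in range(42,90,3) for m in[(abs(w)<30)&(o>a)&(o<=a+3)] if m.sum()>2])
m=redmask(T,(205,185,240,220));y,x=np.nonzero(m);print(onz(T,(x.mean(),y.mean()),123),m.sum())
E
```

```text
ee_pos: [478.9, 202.4, 63.6]
orientation: [-1.289, -2.862, -0.001]
ft_force: [-6.9, 10.2, 1.9]
ee_pos: [405.1, 284.2, 152.5]
orientation: [-1.284, -2.865, 0.003]
ft_force: [1.1, 0.1, 0.7]
t 13.22 jig [ -0.8 182.1 152.5] yaw 131.7 tilt [-0.002 -0.001 -1.   ] F jig [ 0.9 -0.7  0.7] w 0.4
near [(42, 84, 16), (45, 84, 22), (48, 82, 30), (51, 54, 43), (54, 10, 18), (57, 12, 17), (60, 10, 18), (63, 10, 16), (66, 11, 16), (69, 8, 18), (72, 10, 16), (75, 10, 16), (78, 10, 16), (81, 10, 18), (84, 4, 20), (87, 3, 15)]
left [(42, 84, 18), (45, 84, 20), (48, 83, 16), (51, 82, 20), (54, 83, 19), (57, 84, 17), (60, 85, 11), (63, 9, 5), (66, 11, 17), (69, 12, 15), (72, 9, 15), (75, 9, 18), (78, 9, 17), (81, 9, 18), (84, 10, 16), (87, 8, 17)]
right [(42, 84, 19), (45, 84, 18), (48, 82, 19), (51, 83, 18), (54, 83, 18), (57, 84, 19), (60, 88, 8), (63, 12, 11), (66, 7, 16), (69, 11, 16), (72, 11, 17), (75, 8, 16), (78, 11, 16), (81, 11, 17), (84, 10, 18), (87, 10, 17)]
[[526.34804464 146.57317968 123.        ]] 120
```

View pics/c4.png

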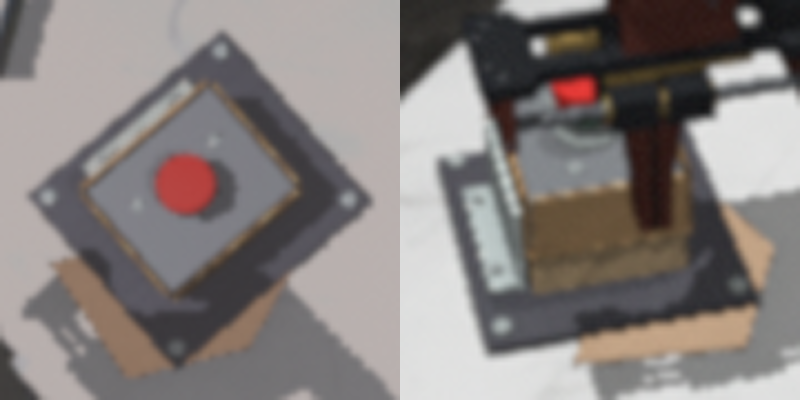

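Both views show all three walls upright and flush with the block. The knob centre in the top view is at (185,184) in the crop, about (526.4,147). Now I go over the knob and descend.

```bash
python3 -m jog '[[-36.6,0,0,0,0,0],[-36.6,0,0,0,0,0],[-36.6,0,0,0,0,0],[-36.6,0,0,0,0,0],[-36.6,0,0,0,0,0]]' >/dev/null
python3 -m jog '[[0,0,12,0,0,0],[0,0,10,0,0,0],[0,0,0,0,0,0],[0,0,0,0,0,0]]' | grep -A2 ee_pos
python3 -c "
from h import *;rel((-1,-1,124),131.8)"
```

```text
ee_pos: [527.8, 145.7, 128.5]
orientation: [-1.287, -2.863, 0.003]
ft_force: [-0.2, 0.2, 0.4]
t 14.07 jig [ -1.6  -3.  128.5] yaw 131.6 tilt [-0.003 -0.001 -1.   ] F jig [0.  0.3 0.4] w 0.6
move [2.  0.6 4.5]
turn [-0.003 -0.002 -0.004]
```

```bash
python3 -m jog '[[2,0.5,0,-0.003,-0.002,-0.004],[0,0,2,0,0,0],[0,0,2,0,0,0],[0,0,0,0,0,0]]' | grep -A2 ee_pos
python3 -m jog '[[0,0,2,0,0,0],[0,0,2,0,0,0],[0,0,0,0,0,0]]' | grep -A2 ee_pos
python3 -m jog '[[0,0,2,0,0,0],[0,0,0,0,0,0]]' | grep -A2 ee_pos
```

```text
ee_pos: [528.4, 147.8, 126.0]
orientation: [1.281, 2.865, 0.003]
ft_force: [-0.9, -0.2, -0.1]
ee_pos: [529.0, 147.5, 122.2]
orientation: [1.283, 2.864, 0.004]
ft_force: [-1.6, 1.7, 5.4]
ee_pos: [529.0, 147.5, 120.4]
orientation: [1.283, 2.864, 0.004]
ft_force: [-1.2, 1.0, 6.6]
```

```bash
python3 -m jog '[[0,0,2,0,0,0],[0,0,2,0,0,0],[0,0,0,0,0,0],[0,0,0,0,0,0]]' | grep -A2 ee_pos
python3 -m jog '[[0,0,2,0,0,0],[0,0,0,0,0,0],[0,0,0,0,0,0]]' | grep -A2 ee_pos
python3 -c "
from h import *;rel((-1,-1,113),131.8)"
```

```text
ee_pos: [529.0, 147.5, 116.8]
orientation: [1.283, 2.864, 0.004]
ft_force: [-2.3, 0.9, 8.8]
ee_pos: [529.0, 147.5, 114.9]
orientation: [1.283, 2.864, 0.004]
ft_force: [-3.3, 1.3, 10.0]
t 15.4 jig [  0.5  -2.5 114.9] yaw 131.8 tilt [ 0.004  0.001 -1.   ] F jig [-1.6  3.1 10. ] w 0.2
move [ 1.5 -1.5  1.9]
turn [ 0.004  0.002 -0.001]
```

```bash
python3 -m jog '[[0,0,1.3,0,0,0],[0,0,1.2,0,0,0],[0,0,0,0,0,0],[0,0,0,0,0,0]]' | grep -A2 ee_pos
python3 - <<'E'
from h import *;import pickle
from workcell import eyes
rel()
S=eyes.get_image("scene");S0=pickle.load(open("d0.pkl","rb"))["scene"]
b=[cv2.resize(s["img"][200:245,215:260],(400,400),interpolation=cv2.INTER_CUBIC) for s in(S0,S)]
cv2.imwrite("pics/c5.png",np.hstack(b)[...,::-1])
for s in(S0,S):
    m=redmask(s,(220,200,255,240));y,x=np.nonzero(m);print(x.min(),x.max(),y.min(),y.max(),m.sum(),[int(y[x==k].max()) for k in range(230,244) if (x==k).any()])
    for col in (233,236,239):print(col,[tuple(int(i) for i in s["img"][r,col]) for r in range(217,232)])
R,t=np.array(S0["R"]),np.array(S0["t"])
for z in(123,113):
    p=R@np.array([526.5,147.5,z])+t;print(z,p[1]/p[2]*S0["fy"]+S0["cy"])
E
```

```text
ee_pos: [529.1, 147.5, 112.5]
orientation: [1.283, 2.864, 0.004]
ft_force: [-4.1, 0.9, 11.3]
t 15.73 jig [  0.5  -2.5 112.5] yaw 131.8 tilt [ 0.004  0.001 -1.   ] F jig [-2.4  3.4 11.3] w 0.3
230 243 210 219 114 [217, 218, 218, 219, 219, 219, 219, 219, 219, 218, 218, 217, 216, 215]
233 [(172, 43, 40), (133, 32, 29), (112, 34, 32), (92, 48, 45), (71, 60, 58), (63, 66, 64), (68, 72, 71), (92, 96, 96), (119, 125, 124), (129, 135, 133), (116, 120, 121), (106, 109, 111), (110, 112, 116), (122, 125, 128), (138, 142, 145)]
236 [(178, 46, 43), (138, 35, 31), (118, 29, 26), (101, 33, 29), (68, 42, 34), (40, 50, 41), (49, 60, 54), (67, 71, 70), (95, 100, 99), (125, 130, 129), (126, 132, 130), (109, 113, 113), (111, 114, 117), (123, 125, 129), (132, 135, 139)]
239 [(162, 38, 36), (122, 29, 27), (101, 30, 27), (80, 37, 33), (56, 50, 44), (47, 54, 49), (57, 63, 60), (70, 74, 73), (96, 101, 100), (123, 127, 127), (121, 127, 126), (111, 115, 117), (122, 125, 128), (128, 131, 135), (131, 134, 138)]
230 244 214 222 84 [220, 221, 222, 222, 222, 222, 222, 222, 222, 221, 221, 220, 219, 219]
233 [(169, 42, 38), (193, 49, 45), (188, 47, 44), (159, 38, 35), (132, 33, 29), (117, 32, 31), (100, 47, 46), (83, 69, 68), (81, 83, 82), (95, 99, 99), (103, 107, 107), (106, 110, 111), (110, 113, 116), (116, 119, 122), (123, 127, 129)]
236 [(112, 32, 30), (170, 44, 40), (192, 49, 45), (180, 47, 44), (148, 37, 35), (124, 30, 27), (107, 31, 28), (78, 46, 42), (65, 67, 63), (91, 96, 95), (112, 118, 116), (108, 112, 113), (108, 111, 113), (113, 115, 119), (118, 120, 123)]
239 [(130, 35, 32), (179, 46, 42), (187, 47, 44), (158, 39, 36), (126, 30, 27), (109, 30, 28), (93, 42, 38), (75, 61, 58), (72, 74, 73), (89, 93, 92), (103, 108, 107), (105, 109, 111), (109, 111, 115), (113, 115, 119), (113, 115, 119)]
123 211.97753384984023
113 214.99473020659636
```

View pics/c5.png

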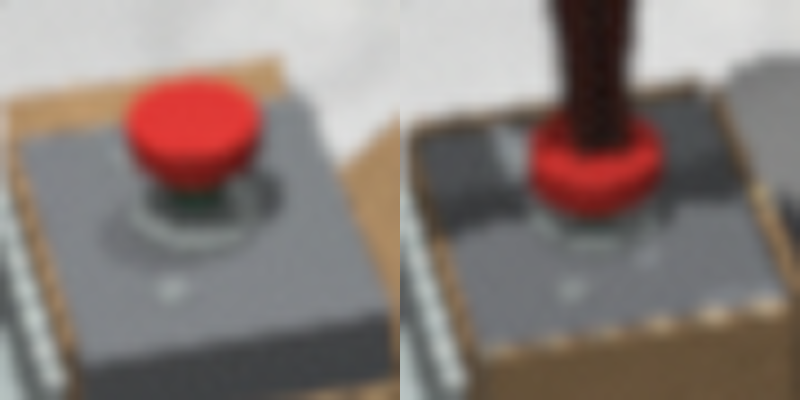

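The picture shows the knob pressed under the fingertip, its lower rim about 3.3 px lower (around 10–11 mm), with the walls still upright. TCP height says 10.5 mm of travel and the force says about 9 mm, so it is near mid-green. I'll hold briefly and check it is steady.

```bash
python3 -m jog '[[0,0,0,0,0,0],[0,0,0,0,0,0],[0,0,0,0,0,0],[0,0,0,0,0,0],[0,0,0,0,0,0]]' | grep -A2 ee_pos
python3 -m jog '[[0,0,0,0,0,0],[0,0,0,0,0,0],[0,0,0,0,0,0],[0,0,0,0,0,0],[0,0,0,0,0,0]]' | grep -A2 ee_pos
python3 -c "
from workcell import ticket
print(ticket.close_job())"
```

```text
ee_pos: [529.1, 147.5, 112.6]
orientation: [1.283, 2.864, 0.004]
ft_force: [-3.4, 0.3, 11.3]
ee_pos: [529.1, 147.5, 112.6]
orientation: [1.283, 2.864, 0.004]
ft_force: [-3.6, 0.6, 11.0]
the job is handed in; nothing more can be done
None
```

The job is handed in: all three walls were upright against the block before I pressed the knob, which the fingers still hold down about 10 mm (9 mm by force, 10.5 mm by arm height, about 11 mm by picture).

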